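Seat the rocking burner cap

TASK

After cleaning, one of the four burner caps on the gas hob has not dropped into its burner and rocks when the edge of its top is pressed. With a fingertip press the caps from above until you have found the one that rocks, then push it sideways until it drops home flat on its burner, take the finger off, and press its top once more to check that it sits firm. Do not pick any cap up, and leave the other caps on their burners and the teaspoon, the salt shaker and the spice jar beside them where they are.

Things in the scene. Friction and masses are not known exactly. Their poses are not given: they have to be found in the camera images.
- hob: steel gas hob, 320 x 450 mm, plate 8 mm thick, fixed on the worktop, pan supports off; origin at the centre of its underside (z = 0), x to its back, y to its left, z up. Four equal burners, rows 156 mm apart (x), columns 180 mm apart (y): fixed aluminium crowns 58 mm across, 18 mm above the plate, each with a round bore 43 mm across in its top. Fixed black knobs, 26 mm high, along its right edge
- seat_1 (a point): point on the axis of the front left burner, at the crown's flat top, 26 mm above the worktop: the origin of a cap that is home lies here (within 1.5 mm)
- seat_2 (a point): point on the axis of the back left burner, at the crown's flat top, 26 mm above the worktop: the origin of a cap that is home lies here (within 1.5 mm)
- seat_3 (a point): point on the axis of the front right burner, at the crown's flat top, 26 mm above the worktop: the origin of a cap that is home lies here (within 1.5 mm)
- seat_4 (a point): point on the axis of the back right burner, at the crown's flat top, 26 mm above the worktop: the origin of a cap that is home lies here (within 1.5 mm)
- cap_1: one of four identical loose black burner caps, on any burner: a disc 66 mm across and 7 mm thick, 0.13 to 0.21 kg; origin at the centre of the disc's underside, z up out of its top. Beneath the disc is a centred round boss 40 mm across, 3.5 mm deep, with a bevelled edge, which drops into the crown's bore with 1.5 mm play all round. A shallow dome adds 1 mm in the middle of the top
- cap_2: one of four identical loose black burner caps, on any burner: a disc 66 mm across and 7 mm thick, 0.13 to 0.21 kg; origin at the centre of the disc's underside, z up out of its top. Home, it lies flat: underside 26 mm and top rim 33 mm above the worktop, the rim overhanging the crown by 4 mm, and a press on its edge moves it less than 1 mm
- cap_3: one of four identical loose black burner caps, on any burner: a disc 66 mm across and 7 mm thick, 0.13 to 0.21 kg; origin at the centre of the disc's underside, z up out of its top. The loose one is shifted 5 to 7 mm to some side of its burner's axis, its boss standing on the crown, and slants up that way by 5 deg; pressed at that edge it tips 2 mm or more, at the far edge it may not yield
- cap_4: one of four identical loose black burner caps, on any burner: a disc 66 mm across and 7 mm thick, 0.13 to 0.21 kg; origin at the centre of the disc's underside, z up out of its top. The loose one, pushed at its side edge back towards its burner's axis, drops in by 3.5 mm and then stops against the bore
- teaspoon: steel teaspoon, 130 mm long, up to 27 mm wide and 11 mm high, lying on the hob between the two rows of burners; origin beneath its middle, x along it
- salt_shaker: salt shaker with a grey top, 44 mm across, 90 mm high, standing on the worktop close to the right of the hob; origin at the centre of its foot
- spice_pot: spice jar with a white cap, 41 mm across, 99 mm high, standing on the worktop close to the left of the hob; origin at the centre of its foot
There are look-alikes about, which are no part of the job. What is shaped like the cap_1 but red is not meant.

How it is judged:
On the way, in this order (a step that is already met when the one before it is completed fails the run):
1. the loose cap has been pressed from above (over 1 N) while it was still out of its burner (((contact force between the fingers and cap_1 above 1 N and horizontal distance between the grasp point and cap_1 below 0.034 m and z of cap_1 in the frame of hob above 0.0275 m) or (contact force between the fingers and cap_2 above 1 N and horizontal distance between the grasp point and cap_2 below 0.034 m and z of cap_2 in the frame of hob above 0.0275 m) or (contact force between the fingers and cap_3 above 1 N and horizontal distance between the grasp point and cap_3 below 0.034 m and z of cap_3 in the frame of hob above 0.0275 m) or (contact force between the fingers and cap_4 above 1 N and horizontal distance between the grasp point and cap_4 below 0.034 m and z of cap_4 in the frame of hob above 0.0275 m))), for 0.05 s.
2. that cap has been pushed home: it has moved over 3.5 mm from its start, lies flat in a burner and the fingers are off it (((z of cap_1 in the frame of hob between 0.0245 and 0.0275 m and angle between cap_1's own z axis and vertical below 0.03 rad and (horizontal distance between cap_1 and seat_1 below 0.003 m or horizontal distance between cap_1 and seat_2 below 0.003 m or horizontal distance between cap_1 and seat_3 below 0.003 m or horizontal distance between cap_1 and seat_4 below 0.003 m) and distance of cap_1 from where it was at the start of the episode above 0.0035 m and contact force between the fingers and cap_1 below 0.1 N) or (z of cap_2 in the frame of hob between 0.0245 and 0.0275 m and angle between cap_2's own z axis and vertical below 0.03 rad and (horizontal distance between cap_2 and seat_1 below 0.003 m or horizontal distance between cap_2 and seat_2 below 0.003 m or horizontal distance between cap_2 and seat_3 below 0.003 m or horizontal distance between cap_2 and seat_4 below 0.003 m) and distance of cap_2 from where it was at the start of the episode above 0.0035 m and contact force between the fingers and cap_2 below 0.1 N) or (z of cap_3 in the frame of hob between 0.0245 and 0.0275 m and angle between cap_3's own z axis and vertical below 0.03 rad and (horizontal distance between cap_3 and seat_1 below 0.003 m or horizontal distance between cap_3 and seat_2 below 0.003 m or horizontal distance between cap_3 and seat_3 below 0.003 m or horizontal distance between cap_3 and seat_4 below 0.003 m) and distance of cap_3 from where it was at the start of the episode above 0.0035 m and contact force between the fingers and cap_3 below 0.1 N) or (z of cap_4 in the frame of hob between 0.0245 and 0.0275 m and angle between cap_4's own z axis and vertical below 0.03 rad and (horizontal distance between cap_4 and seat_1 below 0.003 m or horizontal distance between cap_4 and seat_2 below 0.003 m or horizontal distance between cap_4 and seat_3 below 0.003 m or horizontal distance between cap_4 and seat_4 below 0.003 m) and distance of cap_4 from where it was at the start of the episode above 0.0035 m and contact force between the fingers and cap_4 below 0.1 N))), for 0.2 s.
3. the same cap, now home, has been pressed from above with over 2 N (((z of cap_1 in the frame of hob between 0.0245 and 0.0275 m and angle between cap_1's own z axis and vertical below 0.03 rad and distance of cap_1 from where it was at the start of the episode above 0.0035 m and horizontal distance between the grasp point and cap_1 below 0.034 m and contact force between the fingers and cap_1 above 2 N) or (z of cap_2 in the frame of hob between 0.0245 and 0.0275 m and angle between cap_2's own z axis and vertical below 0.03 rad and distance of cap_2 from where it was at the start of the episode above 0.0035 m and horizontal distance between the grasp point and cap_2 below 0.034 m and contact force between the fingers and cap_2 above 2 N) or (z of cap_3 in the frame of hob between 0.0245 and 0.0275 m and angle between cap_3's own z axis and vertical below 0.03 rad and distance of cap_3 from where it was at the start of the episode above 0.0035 m and horizontal distance between the grasp point and cap_3 below 0.034 m and contact force between the fingers and cap_3 above 2 N) or (z of cap_4 in the frame of hob between 0.0245 and 0.0275 m and angle between cap_4's own z axis and vertical below 0.03 rad and distance of cap_4 from where it was at the start of the episode above 0.0035 m and horizontal distance between the grasp point and cap_4 below 0.034 m and contact force between the fingers and cap_4 above 2 N))), for 0.1 s.
At the end, for the whole second after the job is handed in: All four caps lie home on their burners: underside within 1.5 mm of the crown's top, tilted less than 0.03 rad, centre within 3 mm of a burner's axis, at rest (z of cap_1 in the frame of hob between 0.0245 and 0.0275 m and angle between each of cap_1, cap_2, cap_3, cap_4's own z axis and vertical below 0.03 rad and (horizontal distance between cap_1 and seat_1 below 0.003 m or horizontal distance between cap_1 and seat_2 below 0.003 m or horizontal distance between cap_1 and seat_3 below 0.003 m or horizontal distance between cap_1 and seat_4 below 0.003 m) and linear speed of each of cap_1, cap_2, cap_3, cap_4 below 0.01 m/s and z of cap_2 in the frame of hob between 0.0245 and 0.0275 m and (horizontal distance between cap_2 and seat_1 below 0.003 m or horizontal distance between cap_2 and seat_2 below 0.003 m or horizontal distance between cap_2 and seat_3 below 0.003 m or horizontal distance between cap_2 and seat_4 below 0.003 m) and z of cap_3 in the frame of hob between 0.0245 and 0.0275 m and (horizontal distance between cap_3 and seat_1 below 0.003 m or horizontal distance between cap_3 and seat_2 below 0.003 m or horizontal distance between cap_3 and seat_3 below 0.003 m or horizontal distance between cap_3 and seat_4 below 0.003 m) and z of cap_4 in the frame of hob between 0.0245 and 0.0275 m and (horizontal distance between cap_4 and seat_1 below 0.003 m or horizontal distance between cap_4 and seat_2 below 0.003 m or horizontal distance between cap_4 and seat_3 below 0.003 m or horizontal distance between cap_4 and seat_4 below 0.003 m)); the robot touches nothing.
It fails at once if a cap is lifted (more than 15 mm above its home height) (z of any of cap_1, cap_2, cap_3, cap_4 in the frame of hob above 0.041 m).
It fails at once if a cap is knocked off its burner (more than 6 mm below its home height) (z of any of cap_1, cap_2, cap_3, cap_4 in the frame of hob below 0.02 m).
It fails at once if the salt shaker or the spice jar is moved more than 20 mm (distance of any of salt_shaker, spice_pot from where it was at the start of the episode above 0.02 m).
It fails at once if the teaspoon is moved more than 20 mm (distance of teaspoon from where it was at the start of the episode above 0.02 m).
It also fails if it takes over 67 s, if anything falls off the work surface, if the arm or the gripper's body presses on something with over 40 N, if the wrist force passes 120 N, or if a joint passes its speed limit or range.

ROBOT

A 7-joint arm with a two-finger parallel gripper is mounted at the origin on a cart in front of the work surface, level with it; the furniture and walls round the work are solid. World frame = base frame: x ahead of the robot, y to its left, z up, the work surface at z = 0. Lengths are in m, angles in rad, forces in N, time in s.
With the tool pointing down it reaches from about 0.4 to 0.85 m from the base axis. Payload 10.4 kg.
Tool frame: the origin (TCP) lies on the centre line of the jaws, within the pads' length; the fingertips stand 11 mm ahead of it and the grasp point (between the pads) lies 8 mm behind it (tip_reach is the distance from the TCP to the fingertips, in m); z points along the fingers, y is the line along which they close (so a half turn about z gives the same grasp; the last joint's range is limited). The gripper opens to 85 mm and grips with 20 to 120 N. Pads are 22 mm wide; open, the fingers measure 114 mm over their backs; the gripper's body (76 mm by 85 mm) begins 54 mm behind the grasp point. The pads swing forward as they close: fully open they stand 13 mm farther back than shut.
Start: joints at [1.085, 0.332, -0.065, 1.46, 0.022, 1.35, -0.088], TCP at [0.279, -0.559, 0.242] pointing down, gripper open.
Joint ranges: [-2.6, 2.6], [-0.5, 2.12], [-1.47, 1.34], [0.16, 2.42], [-1.27, 4.41], [0.06, 2.06], [-2.6, 2.6]. Speed limits (rad/s): [2.22, 2.22, 2.79, 2.79, 3.14, 3.14, 3.14].

INTERFACE

Orientations are given as a unit quaternion [x, y, z, w].
In Python, from workcell import get_obs, camera, hand_in, tip_reach gives the robot as it stands. The module is installed in compiled form; this text tells all that it offers.
- The arm moves only by the tool move_arm, never from a script. Its argument "plan" is a list of rows, each an object with "delta_pos": the shift along the tool's x, y, z in parts of the range, where 1.0 means 60 cm, a list of three; "turn": the turn, a rotation vector about the tool's x, y, z in normalised numbers (1 is pi/2 rad), a list of three; "fingers": the closure, from 0 (fully open) to 1 (shut). A call has 1 to 12 rows; each row is the pose to reach, as a shift and turn from the pose commanded when the call began, along the tool's axes at that moment; what a row does not reach only later rows make up. A row lasts 1/8 s, in which the tool goes at most 62.5 mm and 10.7 degrees, less where a joint would pass 70% of its speed; a pose out of reach is approached as far as the arm can. A call with a gripper value outside its range is refused whole. The fingers move at their own pace and stop on an object; "force" is the grip in N (left out, the last holds). Time passes only in rows, so rows that repeat a pose let the fingers close. It gives the time, the measured TCP pose, the force, the opening and the grip force at its end, in the units of the state.
- get_obs(): the state, without advancing time (a new reading comes with each control period).
- camera(name): name is "scene" or "side" or "wrist"; returns a dict with "color" (420x560x3 uint8, red, green, blue), "range_z" (420x560 float32, m along the optical axis (not along the pixel's ray), 0 where there is no reading), "fx", "fy", "cx", "cy" (pixels), "R" (3x3) and "t" (3): a world point X has camera coordinates R X + t; the wrist camera has in their place "tool_from_camera" (4x4, takes a point from camera to tool coordinates, whose origin is the TCP and whose axes are the flange's). Camera axes: x right, y down, z forward; pixel columns grow to the right and rows downward; lengths in m; the calibration is good to about 2 mm. A picture is of the moment at which its call begins: read the wrist's pose just before it.
- hand_in(): hands the job in; it is judged then, once.
The state is a dict: "clock": time; "joint_pos": joint angles; "joint_velocities": joint speeds; "tau": joint torques, N m; "position": TCP position; "ee_rot": TCP orientation; "ft_force": force on the tool from outside, world axes, zero at the start; "torque": the same for the moment, N m; "grip_width": opening from 0.0 (shut) to 1.0 (fully open); "grasp_force": force on a finger pad.
Only numpy, scipy, OpenCV 4.12 (cv2) and the standard library are available. Lean on these libraries where they do the work, as an engineer would, in place of code of your own. Each camera call takes 0.05 s, during which the arm holds its last target. There are 200 camera calls.

## Working session

There is one attempt and no reset: what is moved stays moved. The work goes in short steps, Python scripts to look and compute and a tool call to move; the robot and the scene stay as the last step left them, time stands still between calls to the robot, and variables do not carry over. Pictures are saved under pics/ and viewed, at most 10 in all, crops included, and the job is handed in when it is done.

Besides the shell and the picture viewer there is one more tool, called after ">>>" as name(argument=value, ...), one argument or row to a line, values as JSON. move_arm: Moves the arm, as the interface text tells. Its arguments: {"type":"object","properties":{"plan":{"type":"array","items":{"type":"object","properties":{"delta_pos":{"type":"array","items":{"type":"number"}},"turn":{"type":"array","items":{"type":"number"}},"fingers":{"type":"number"}}}},"force":{"type":"number"}},"required":["plan"]}

```bash
mkdir -p pics
python3 - <<'E'
from workcell import *
import cv2,numpy as np
o=get_obs();print({k:np.round(v,3) for k,v in o.items()},tip_reach)
a=[]
for n in("scene","side"):
    c=camera(n);np.savez(n+".npz",**c);a.append(c["color"]);print(n,c["fx"],c["cx"],c["cy"],c["R"],c["t"])
    cv2.imwrite(f"pics/{n}.png",c["color"][:,:,::-1])
E
```

```text
{'clock': np.float64(0.0), 'joint_pos': array([ 1.085,  0.333, -0.065,  1.461,  0.022,  1.35 , -0.088]), 'joint_velocities': array([-0.001,  0.002, -0.001, -0.001, -0.001,  0.   , -0.001]), 'tau': array([-0.0000e+00, -6.2543e+01,  4.9000e-02, -3.9160e+01,  1.6000e-02,
        1.0000e-02, -0.0000e+00]), 'position': array([ 0.279, -0.559,  0.242]), 'ee_rot': array([ 0.973,  0.229, -0.   , -0.001]), 'ft_force': array([0.283, 0.477, 0.232]), 'torque': array([ 0.009, -0.014,  0.042]), 'grasp_force': np.float64(0.0), 'grip_width': np.float64(1.0)} 0.011
scene 394.19948805018186 278.01752052999507 210.24618820050597 [[-0.46960807 -0.882638   -0.02045548]
 [-0.50206222  0.28603731 -0.81615941]
 [ 0.72622434 -0.37300512 -0.57746462]] [0.29414089 0.34942819 0.50451201]
side 406.7750768730777 277.99353226441707 209.09095582254167 [[-0.83527835 -0.54982386  0.00195202]
 [-0.22507379  0.33868289 -0.91358398]
 [ 0.50164915 -0.76353626 -0.40664542]] [0.4958508  0.19715097 0.57066042]
```

View pics/scene.png

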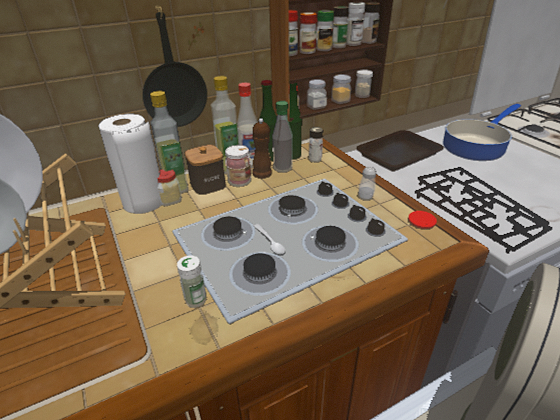

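View pics/side.png

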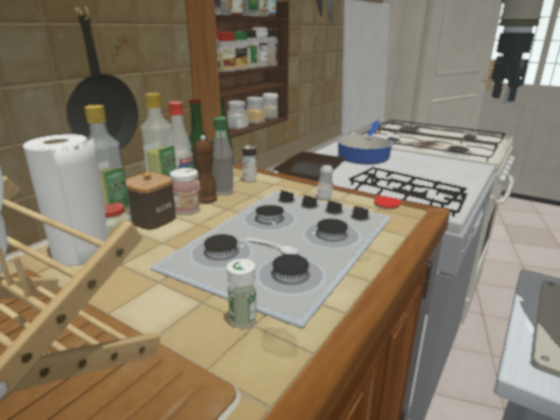

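The scene view shows the hob with caps at about (228,228), (291,206), (260,267) and (330,238). The spoon is at (270,240), the jar at (190,280), the shaker at (368,183), and the red look-alike at (422,219). The side view shows the same layout.

```bash
cat > h.py <<'E'
import numpy as np,cv2
def load(n): return dict(np.load(n+".npz"))
def cloud(c,R=None,t=None):
    R=c["R"] if R is None else R; t=c["t"] if t is None else t
    v,u=np.mgrid[:420,:560]; z=c["range_z"]
    P=np.stack([(u-c["cx"])/c["fx"]*z,(v-c["cy"])/c["fy"]*z,z],-1)
    return (P-t)@R
def ray(c,uv,h,R=None,t=None):
    R=c["R"] if R is None else R; t=c["t"] if t is None else t
    uv=np.atleast_2d(uv); d=np.stack([(uv[:,0]-c["cx"])/c["fx"],(uv[:,1]-c["cy"])/c["fy"],np.ones(len(uv))],1)@R
    o=-R.T@t; return o+d*((h-o[2])/d[:,2])[:,None]
E
python3 - <<'E'
from h import *
px={"scene":[(228,226),(291,204),(259,265),(330,236)],"side":[(221,244),(269,213),(290,266),(332,229)]}
for n in px:
    c=load(n);C=cloud(c);hsv=cv2.cvtColor(c["color"],cv2.COLOR_RGB2HSV)
    # hob mask: greyish and height 
    m=((C[...,2]>0.002)&(C[...,2]<0.02)&(hsv[...,1]<50)&(hsv[...,2]>90)&(c["range_z"]>0)).astype(np.uint8)
    m=cv2.morphologyEx(m,cv2.MORPH_CLOSE,np.ones((15,15)));m=cv2.morphologyEx(m,cv2.MORPH_OPEN,np.ones((5,5)))
    k=max(cv2.findContours(m,0,2)[0],key=cv2.contourArea)
    w=ray(c,k[:,0].astype(float),0.008)[:,:2]
    r=cv2.minAreaRect((w*1000).astype(np.float32));print(n,"hob",r)
    dark=(c["color"].max(2)<70).astype(np.uint8)
    for p in px[n]:
        N,l,s,ce=cv2.connectedComponentsWithStats(dark)
        i=l[p[1],p[0]]
        q=C[(l==i)&(c["range_z"]>0)]
        top=q[(q[:,2]>0.027)]
        A=np.c_[top[:,:2]-top[:,:2].mean(0),np.ones(len(top))]
        g=np.linalg.lstsq(A,top[:,2],rcond=None)[0]
        print(p,s[i],ray(c,p,0.033)[0].round(3),top.mean(0).round(4),len(top),"slope",g.round(3))
    for nm,p in (("spice",(190,290)),("salt",(368,185)),("spoon",(272,242)),("red",(422,219))) if n=="scene" else ():
        print(nm,C[p[1],p[0]].round(3))
E
```

```text
scene hob ((572.1594848632812, -1.48974609375), (320.9543151855469, 553.0933837890625), 2.6829936504364014)
(228, 226) [213 217  29  19 428] [0.64  0.122 0.033] [0.6432 0.1231 0.0326] 412 slope [ 0.026 -0.01   0.033]
(291, 204) [279 196  26  19 327] [ 0.646 -0.047  0.033] [ 0.6476 -0.0506  0.036 ] 301 slope [-0.033  0.055  0.036]
(259, 265) [244 254  31  25 614] [0.488 0.116 0.033] [0.4887 0.1158 0.0328] 585 slope [ 0.02  -0.012  0.033]
(330, 236) [315 226  30  21 489] [ 0.495 -0.06   0.033] [ 0.4965 -0.0629  0.0326] 462 slope [ 0.016 -0.014  0.033]
spice [0.473 0.263 0.051]
salt [ 0.605 -0.251  0.048]
spoon [0.557 0.052 0.017]
red [ 0.461 -0.304  0.012]
side hob ((575.0704345703125, -19.530914306640625), (319.5570373535156, 528.6509399414062), 2.685991048812866)
(221, 244) [206 236  30  15 383] [0.639 0.129 0.033] [0.6436 0.1261 0.0321] 383 slope [ 0.026 -0.021  0.032]
(269, 213) [257 207  25   8 175] [ 0.644 -0.039  0.033] [ 0.6474 -0.0455  0.0362] 174 slope [-0.03   0.053  0.036]
(290, 266) [274 256  34  19 538] [0.488 0.123 0.033] [0.49   0.1192 0.0322] 533 slope [ 0.013 -0.02   0.032]
(332, 229) [319 220  27  13 303] [ 0.491 -0.046  0.033] [ 0.4975 -0.059   0.0321] 302 slope [ 0.018 -0.025  0.032]
```

The back-right cap near (0.647, -0.050) stands 3.5 mm higher than the others. It slants up towards about (-0.6, +0.8). I'll close the fingers and move over it for a wrist look.

Careful with the scale: shifts go in shares of 60 cm and turns go in shares of pi/2 rad. That gives: 0.541 m is 0.9017, -0.321 m is -0.535.

>>> move_arm(
  plan=[
    {"delta_pos": [0.0833, -0.05, 0], "turn": [0, 0, 0], "fingers": 1},
    {"delta_pos": [0.1667, -0.1, 0], "turn": [0, 0, 0], "fingers": 1},
    {"delta_pos": [0.25, -0.15, 0], "turn": [0, 0, 0], "fingers": 1},
    {"delta_pos": [0.3333, -0.2, 0], "turn": [0, 0, 0], "fingers": 1},
    {"delta_pos": [0.4167, -0.25, 0], "turn": [0, 0, 0], "fingers": 1},
    {"delta_pos": [0.5, -0.3, 0], "turn": [0, 0, 0], "fingers": 1},
    {"delta_pos": [0.5833, -0.35, 0], "turn": [0, 0, 0], "fingers": 1},
    {"delta_pos": [0.6667, -0.4, 0], "turn": [0, 0, 0], "fingers": 1},
    {"delta_pos": [0.75, -0.45, 0], "turn": [0, 0, 0], "fingers": 1},
    {"delta_pos": [0.8333, -0.5, 0], "turn": [0, 0, 0], "fingers": 1},
    {"delta_pos": [0.9017, -0.535, 0], "turn": [0, 0, 0], "fingers": 1},
    {"delta_pos": [0.9017, -0.535, 0], "turn": [0, 0, 0], "fingers": 1},
  ],
)

```text
clock: 1.6
position: [0.6202, -0.0262, 0.2407]
ee_rot: [0.973, 0.232, -0.001, -0.001]
ft_force: [-0.4, -0.3, 0.2]
grip_width: 0.001
grasp_force: 0.0
```

```bash
cat >> h.py <<'E'
def wrist():
    from workcell import get_obs,camera
    from scipy.spatial.transform import Rotation as Ro
    o=get_obs();c=camera("wrist");T=np.eye(4);T[:3,:3]=Ro.from_quat(o["ee_rot"]).as_matrix();T[:3,3]=o["position"]
    M=np.linalg.inv(T@c["tool_from_camera"]);c["R"]=M[:3,:3];c["t"]=M[:3,3]
    return o,c
def todelta(o,w):
    from scipy.spatial.transform import Rotation as Ro
    return Ro.from_quat(o["ee_rot"]).inv().apply(np.array(w)-o["position"])
E
python3 - <<'E'
from h import *
o,c=wrist();np.savez("w1.npz",**c);cv2.imwrite("pics/w1.png",c["color"][:,:,::-1])
print(o["clock"],o["position"],o["ee_rot"],o["ft_force"],o["grip_width"])
E
```

```text
1.6 [ 0.62020757 -0.02615772  0.24067673] [ 9.72695023e-01  2.32081061e-01 -8.72967016e-04 -1.41787919e-03] [-0.35316184 -0.27605063  0.20661129] 0.0005239767857633862
```

View pics/w1.png

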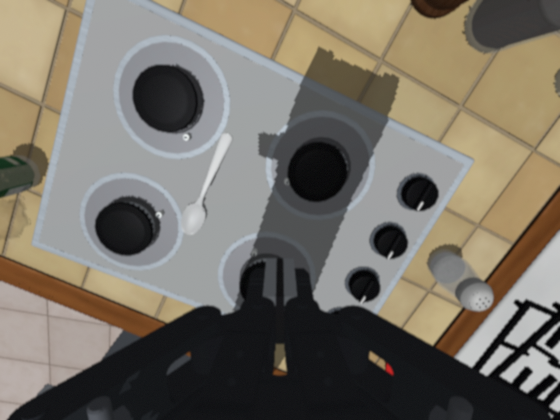

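The wrist view shows the suspect cap at (318,170) in the arm's shadow, the left caps at (167,98) and (126,225), and the spoon at (207,190). I'll measure the caps by depth.

Run:
```python
from h import *
c=load("w1");C=cloud(c)
for n,p in(("BL",(167,98)),("FL",(126,225)),("BR",(318,170))):
    p0=ray(c,p,0.033)[0]
    m=(c["range_z"]>0)&(np.hypot(C[...,0]-p0[0],C[...,1]-p0[1])<.05)&(C[...,2]>.0275)&(C[...,2]<.05)
    q=C[m]; (cx,cy),r=cv2.minEnclosingCircle((q[:,:2]*1000).astype(np.float32))
    k=np.hypot(q[:,0]-cx/1e3,q[:,1]-cy/1e3)<.031
    A=np.c_[q[k,0]-cx/1e3,q[k,1]-cy/1e3,np.ones(k.sum())];g=np.linalg.lstsq(A,q[k,2],rcond=None)[0]
    mm=m.astype(np.uint8);e=cv2.fitEllipse(max(cv2.findContours(mm,0,2)[0],key=cv2.contourArea))
    print(n,len(q),"mean",q.mean(0).round(4),"circ",round(cx,1),round(cy,1),round(r,1),"fit",g.round(3),"ell",ray(c,e[0],g[2])[0].round(4))
```

```text
BL 3453 mean [0.6506 0.1206 0.0323] circ 649.6 120.9 32.9 fit [-0.001 -0.     0.032] ell [0.6508 0.1207 0.0324]
FL 2425 mean [0.4962 0.1133 0.0323] circ 494.2 113.6 33.5 fit [-0.001 -0.     0.032] ell [0.4965 0.1134 0.0325]
BR 2831 mean [ 0.6551 -0.0528  0.0354] circ 654.3 -53.8 32.9 fit [-0.055  0.074  0.036] ell [ 0.6553 -0.0526  0.0355]
```

Run:
```python
from h import *
from workcell import get_obs
o=get_obs();print(todelta(o,(.6416,-.0336,.058)).round(4))
```

```text
[0.0176 0.0146 0.1829]
```

Scaled: 0.182 m is 0.3033, 0.17 m is 0.2833, -0.155 rad is -0.0987.

>>> move_arm(
  plan=[
    {"delta_pos": [0.015, 0.0117, 0.0833], "turn": [0, 0, -0.0446], "fingers": 1},
    {"delta_pos": [0.03, 0.025, 0.1667], "turn": [0, 0, -0.0987], "fingers": 1},
    {"delta_pos": [0.03, 0.025, 0.2333], "turn": [0, 0, -0.0987], "fingers": 1},
    {"delta_pos": [0.03, 0.025, 0.2833], "turn": [0, 0, -0.0987], "fingers": 1},
    {"delta_pos": [0.03, 0.025, 0.3033], "turn": [0, 0, -0.0987], "fingers": 1},
    {"delta_pos": [0.03, 0.025, 0.3033], "turn": [0, 0, -0.0987], "fingers": 1},
    {"delta_pos": [0.03, 0.025, 0.3033], "turn": [0, 0, -0.0987], "fingers": 1},
  ],
)

```text
clock: 2.52
position: [0.6435, -0.0362, 0.062]
ee_rot: [0.953, 0.304, 0.001, 0.001]
ft_force: [0.5, 0.1, -0.2]
grip_width: -0.0
grasp_force: 0.0
```

Run:
```python
from h import *
from workcell import get_obs
o=get_obs();print(o["position"],o["ft_force"],todelta(o,(.6416,-.0336,.0495)).round(4))
```

```text
[ 0.64354511 -0.03619105  0.06200424] [ 0.53343729  0.0716918  -0.21916751] [-0.0001 -0.0033  0.0125]
```

Scaled: 0.0125 m is 0.0208, 0.01 m is 0.0167.

>>> move_arm(
  plan=[
    {"delta_pos": [0, -0.005, 0.0083], "turn": [0, 0, 0], "fingers": 1},
    {"delta_pos": [0, -0.005, 0.0167], "turn": [0, 0, 0], "fingers": 1},
    {"delta_pos": [0, -0.005, 0.0208], "turn": [0, 0, 0], "fingers": 1},
    {"delta_pos": [0, -0.005, 0.0208], "turn": [0, 0, 0], "fingers": 1},
  ],
)

```text
clock: 3.02
position: [0.6409, -0.0334, 0.0479]
ee_rot: [0.953, 0.304, -0.0, 0.0]
ft_force: [-0.1, 0.9, 2.4]
grip_width: 0.001
grasp_force: 0.4
```

Scaled: 0.0025 m is 0.0042, 0.0015 m is 0.0025.

>>> move_arm(
  plan=[
    {"delta_pos": [0, 0, 0.0025], "turn": [0, 0, 0], "fingers": 1},
    {"delta_pos": [0, 0, 0.0042], "turn": [0, 0, 0], "fingers": 1},
    {"delta_pos": [0, 0, 0.0042], "turn": [0, 0, 0], "fingers": 1},
  ],
)

```text
clock: 3.4
position: [0.6411, -0.0332, 0.0473]
ee_rot: [0.953, 0.304, 0.0, 0.0]
ft_force: [-9.3, 1.0, 19.8]
grip_width: 0.001
grasp_force: 9.5
```

Scaled: -0.14 m is -0.2333, -0.1 m is -0.1667.

>>> move_arm(
  plan=[
    {"delta_pos": [0, 0, -0.0167], "turn": [0, 0, 0], "fingers": 1},
    {"delta_pos": [0, 0, -0.0833], "turn": [0, 0, 0], "fingers": 1},
    {"delta_pos": [0, -0.0833, -0.1667], "turn": [0, 0, 0], "fingers": 1},
    {"delta_pos": [0, -0.0833, -0.2333], "turn": [0, 0, 0], "fingers": 1},
    {"delta_pos": [0, -0.0833, -0.2333], "turn": [0, 0, 0], "fingers": 1},
  ],
)

```text
clock: 4.03
position: [0.6137, 0.0084, 0.1897]
ee_rot: [0.952, 0.305, 0.003, 0.001]
ft_force: [0.2, 0.1, 0.1]
grip_width: -0.0
grasp_force: 0.0
```

```bash
cat > capm.py <<'E'
from h import *
def meas(c,p0):
    C=cloud(c)
    m=(c["range_z"]>0)&(np.hypot(C[...,0]-p0[0],C[...,1]-p0[1])<.045)&(C[...,2]>.0275)&(C[...,2]<.045)
    mm=cv2.morphologyEx(m.astype(np.uint8),cv2.MORPH_OPEN,np.ones((5,5)));m=mm>0
    q=C[m];ctr=q.mean(0);k=np.hypot(*(q-ctr)[:,:2].T)<.031
    A=np.c_[(q-ctr)[k,:2],np.ones(k.sum())];g=np.linalg.lstsq(A,q[k,2],rcond=None)[0]
    e=cv2.fitEllipse(max(cv2.findContours(mm,0,2)[0],key=cv2.contourArea))
    return len(q),ctr.round(4),g.round(3),ray(c,e[0],g[2])[0].round(4)
E
python3 - <<'E'
from capm import *
o,c=wrist();print(o["position"],o["ft_force"])
cv2.imwrite("pics/w2.png",c["color"][:,:,::-1])
for p in((.6555,-.053),(.6508,.1207),(.4965,.1134)): print(meas(c,p))
E
```

```text
[0.6137493  0.00840617 0.18971846] [0.24316515 0.11654569 0.07487155]
(3502, array([ 0.6551, -0.052 ,  0.0355]), array([-0.059,  0.064,  0.036]), array([ 0.6552, -0.0518,  0.0356]))
(4795, array([0.6503, 0.1213, 0.0324]), array([-0.003, -0.001,  0.032]), array([0.6506, 0.1214, 0.0325]))
(3303, array([0.4964, 0.114 , 0.0324]), array([-0.014, -0.001,  0.032]), array([0.4966, 0.1141, 0.0325]))
```

View pics/w2.png

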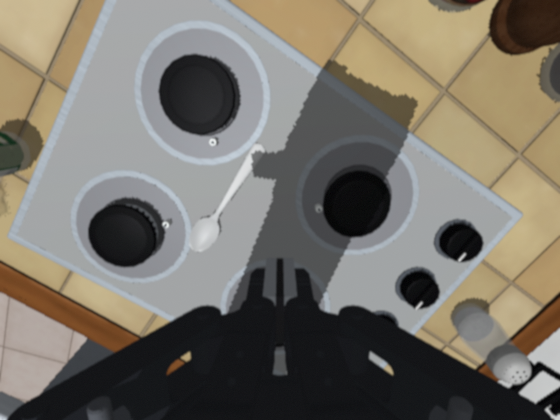

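The suspect cap at (357,203) is still out and tilted. The spoon's handle end is at (256,152), so I'll check its clearance from the finger's approach point.

Run:
```python
from h import *
from workcell import get_obs
o,c=wrist()
print("spoon",ray(c,[(256,152),(204,235)],.015).round(3))
s=np.array([-.57,.82]);p=np.array([.6552,-.052])+s*.058;print(p,todelta(o,(*p,.06)).round(4),todelta(o,(*p,.040)).round(4))
```

```text
spoon [[0.636 0.051 0.015]
 [0.535 0.047 0.015]]
[ 0.62214 -0.00444] [0.0003 0.0148 0.1271] [0.0003 0.0147 0.1471]
```

Scaled: 0.14 m is 0.2333, 0.05 m is 0.0833.

>>> move_arm(
  plan=[
    {"delta_pos": [0, 0.0133, 0.0833], "turn": [0, 0, 0], "fingers": 1},
    {"delta_pos": [0, 0.0233, 0.1667], "turn": [0, 0, 0], "fingers": 1},
    {"delta_pos": [0, 0.0233, 0.2117], "turn": [0, 0, 0], "fingers": 1},
    {"delta_pos": [0, 0.0233, 0.2333], "turn": [0, 0, 0], "fingers": 1},
    {"delta_pos": [0, 0.0233, 0.2333], "turn": [0, 0, 0], "fingers": 1},
    {"delta_pos": [0, 0.0233, 0.2333], "turn": [0, 0, 0], "fingers": 1},
  ],
)

```text
clock: 4.88
position: [0.6208, -0.004, 0.0465]
ee_rot: [0.953, 0.304, 0.001, 0.0]
ft_force: [0.2, -0.4, 0.4]
grip_width: 0.001
grasp_force: 0.0
```

Run:
```python
from h import *
from workcell import get_obs
o=get_obs();s=np.array([-.57,.82])
for d in(.058,.050): print(o["position"],todelta(o,(*(np.array([.6552,-.052])+s*d),.040)).round(4))
```

```text
[ 0.62079977 -0.00400534  0.04646634] [0.0008 0.0011 0.0065]
[ 0.62079977 -0.00400534  0.04646634] [0.0007 0.0091 0.0065]
```

Lower, then advance to near contact.

Scaled: 0.0065 m is 0.0108, 0.004 m is 0.0067.

>>> move_arm(
  plan=[
    {"delta_pos": [0.0017, 0, 0.0108], "turn": [0, 0, 0], "fingers": 1},
    {"delta_pos": [0.0017, 0.0017, 0.0108], "turn": [0, 0, 0], "fingers": 1},
    {"delta_pos": [0.0017, 0.0067, 0.0108], "turn": [0, 0, 0], "fingers": 1},
    {"delta_pos": [0.0017, 0.01, 0.0108], "turn": [0, 0, 0], "fingers": 1},
    {"delta_pos": [0.0017, 0.01, 0.0108], "turn": [0, 0, 0], "fingers": 1},
  ],
)

```text
clock: 5.5
position: [0.6245, -0.0087, 0.0389]
ee_rot: [0.953, 0.304, 0.0, 0.0]
ft_force: [-0.2, 0.5, -0.1]
grip_width: -0.003
grasp_force: 0.0
```

Scaled: 0.003 m is 0.005, 0.002 m is 0.0033.

>>> move_arm(
  plan=[
    {"delta_pos": [0, 0.0017, 0], "turn": [0, 0, 0], "fingers": 1},
    {"delta_pos": [0, 0.0033, 0], "turn": [0, 0, 0], "fingers": 1},
    {"delta_pos": [0, 0.005, 0], "turn": [0, 0, 0], "fingers": 1},
    {"delta_pos": [0, 0.005, 0], "turn": [0, 0, 0], "fingers": 1},
  ],
)

```text
clock: 6.0
position: [0.6261, -0.011, 0.0388]
ee_rot: [0.953, 0.304, 0.0, 0.0]
ft_force: [0.2, 0.1, -0.5]
grip_width: -0.003
grasp_force: 0.0
```

Scaled: 0.003 m is 0.005, 0.002 m is 0.0033.

>>> move_arm(
  plan=[
    {"delta_pos": [0, 0.0017, 0], "turn": [0, 0, 0], "fingers": 1},
    {"delta_pos": [0, 0.0033, 0], "turn": [0, 0, 0], "fingers": 1},
    {"delta_pos": [0, 0.005, 0], "turn": [0, 0, 0], "fingers": 1},
    {"delta_pos": [0, 0.005, 0], "turn": [0, 0, 0], "fingers": 1},
  ],
)

```text
clock: 6.5
position: [0.6279, -0.0134, 0.0388]
ee_rot: [0.953, 0.304, 0.0, 0.0]
ft_force: [0.1, -0.4, -0.3]
grip_width: 0.003
grasp_force: 0.0
```

Scaled: 0.003 m is 0.005, 0.002 m is 0.0033.

>>> move_arm(
  plan=[
    {"delta_pos": [0, 0.0017, 0], "turn": [0, 0, 0], "fingers": 1},
    {"delta_pos": [0, 0.0033, 0], "turn": [0, 0, 0], "fingers": 1},
    {"delta_pos": [0, 0.005, 0], "turn": [0, 0, 0], "fingers": 1},
    {"delta_pos": [0, 0.005, 0], "turn": [0, 0, 0], "fingers": 1},
  ],
)

```text
clock: 7.0
position: [0.6296, -0.0158, 0.0388]
ee_rot: [0.953, 0.304, -0.0, -0.0]
ft_force: [-0.6, 1.3, -0.4]
grip_width: -0.002
grasp_force: 0.1
```

Scaled: 0.003 m is 0.005, 0.002 m is 0.0033.

>>> move_arm(
  plan=[
    {"delta_pos": [0, 0.0017, 0], "turn": [0, 0, 0], "fingers": 1},
    {"delta_pos": [0, 0.0033, 0], "turn": [0, 0, 0], "fingers": 1},
    {"delta_pos": [0, 0.005, 0], "turn": [0, 0, 0], "fingers": 1},
    {"delta_pos": [0, 0.005, 0], "turn": [0, 0, 0], "fingers": 1},
  ],
)

```text
clock: 7.5
position: [0.6314, -0.0183, 0.0388]
ee_rot: [0.953, 0.304, 0.0, 0.0]
ft_force: [-0.1, 0.1, -0.5]
grip_width: -0.002
grasp_force: 0.1
```

Scaled: 0.002 m is 0.0033, 0.001 m is 0.0017.

>>> move_arm(
  plan=[
    {"delta_pos": [0, 0.0017, 0], "turn": [0, 0, 0], "fingers": 1},
    {"delta_pos": [0, 0.0033, 0], "turn": [0, 0, 0], "fingers": 1},
    {"delta_pos": [0, 0.0033, 0], "turn": [0, 0, 0], "fingers": 1},
  ],
)

```text
clock: 7.88
position: [0.6326, -0.0201, 0.0389]
ee_rot: [0.953, 0.304, 0.0, 0.0]
ft_force: [1.1, -0.9, 0.1]
grip_width: -0.004
grasp_force: 0.0
```

Run:
```python
from capm import *
from workcell import camera
for n in("scene","side"):
    c=camera(n);cv2.imwrite(f"pics/{n}2.png",cv2.resize(c["color"][180:230,230:360,::-1],None,fx=6,fy=6))
    C=cloud(c);dark=(c["color"].max(2)<70)&(c["range_z"]>0)
    m=dark&(np.hypot(C[...,0]-.656,C[...,1]+.056)<.034)&(C[...,2]>.027)&(C[...,2]<.045)
    q=C[m];A=np.c_[q[:,:2]-q[:,:2].mean(0),np.ones(len(q))];print(n,len(q),q.mean(0).round(4),np.linalg.lstsq(A,q[:,2],rcond=None)[0].round(3))
```

```text
scene 206 [ 0.6458 -0.0629  0.0326] [0.038 0.001 0.033]
side 109 [ 0.6511 -0.0522  0.0318] [ 0.022 -0.024  0.032]
```

Its height now matches the other home caps, so it looks to have dropped in. I'll back off, rise and check.

Scaled: -0.15 m is -0.25, -0.11 m is -0.1833.

>>> move_arm(
  plan=[
    {"delta_pos": [0, -0.0083, 0], "turn": [0, 0, 0], "fingers": 1},
    {"delta_pos": [0, -0.0333, -0.0167], "turn": [0, 0, 0], "fingers": 1},
    {"delta_pos": [0, -0.05, -0.1], "turn": [0, 0, 0], "fingers": 1},
    {"delta_pos": [0, -0.0583, -0.1833], "turn": [0, 0, 0], "fingers": 1},
    {"delta_pos": [0, -0.0583, -0.25], "turn": [0, 0, 0], "fingers": 1},
    {"delta_pos": [0, -0.0583, -0.25], "turn": [0, 0, 0], "fingers": 1},
  ],
)

```text
clock: 8.72
position: [0.6134, 0.0103, 0.1934]
ee_rot: [0.952, 0.305, 0.003, 0.001]
ft_force: [0.7, -0.3, -0.3]
grip_width: 0.001
grasp_force: 0.0
```

Run:
```python
from capm import *
o,c=wrist();print(o["position"],o["ft_force"])
for p in((.6575,-.056),(.6508,.1207),(.4965,.1134)): print(meas(c,p))
p=(.6585,-.0575);print(todelta(o,(*p,.056)).round(4),todelta(o,(*p,.044)).round(4))
```

```text
[0.61340972 0.01027069 0.19335333] [ 0.71123181 -0.2507067  -0.28211763]
(3455, array([ 0.6579, -0.0562,  0.0324]), array([-0.005, -0.007,  0.033]), array([ 0.6581, -0.056 ,  0.0325]))
(4612, array([0.6503, 0.1212, 0.0324]), array([-0.005, -0.001,  0.032]), array([0.6505, 0.1215, 0.0325]))
(3192, array([0.4963, 0.1139, 0.0324]), array([-0.014, -0.   ,  0.032]), array([0.4964, 0.1139, 0.0325]))
[-0.0033  0.0808  0.1377] [-0.0034  0.0808  0.1497]
```

The cap now lies flat at 32.5 mm, about 5 mm from its start. Next I'll press its top.

Scaled: 0.136 m is 0.2267, 0.125 m is 0.2083.

>>> move_arm(
  plan=[
    {"delta_pos": [-0.005, 0.0667, 0.0167], "turn": [0, 0, 0], "fingers": 1},
    {"delta_pos": [-0.005, 0.1333, 0.0667], "turn": [0, 0, 0], "fingers": 1},
    {"delta_pos": [-0.005, 0.1333, 0.15], "turn": [0, 0, 0], "fingers": 1},
    {"delta_pos": [-0.005, 0.1333, 0.2083], "turn": [0, 0, 0], "fingers": 1},
    {"delta_pos": [-0.005, 0.1333, 0.2267], "turn": [0, 0, 0], "fingers": 1},
    {"delta_pos": [-0.005, 0.1333, 0.2267], "turn": [0, 0, 0], "fingers": 1},
    {"delta_pos": [-0.005, 0.1333, 0.2267], "turn": [0, 0, 0], "fingers": 1},
  ],
)

```text
clock: 9.65
position: [0.657, -0.0581, 0.0546]
ee_rot: [0.953, 0.304, 0.001, 0.001]
ft_force: [0.2, 0.1, 0.9]
grip_width: 0.003
grasp_force: 0.0
```

Scaled: 0.009 m is 0.015, 0.008 m is 0.0133.

>>> move_arm(
  plan=[
    {"delta_pos": [0, 0, 0.0083], "turn": [0, 0, 0], "fingers": 1},
    {"delta_pos": [0, 0, 0.0133], "turn": [0, 0, 0], "fingers": 1},
    {"delta_pos": [0, 0, 0.015], "turn": [0, 0, 0], "fingers": 1},
    {"delta_pos": [0, 0, 0.015], "turn": [0, 0, 0], "fingers": 1},
  ],
)

```text
clock: 10.15
position: [0.6561, -0.0583, 0.0442]
ee_rot: [0.953, 0.304, -0.0, 0.0]
ft_force: [-3.3, 0.5, 5.6]
grip_width: 0.002
grasp_force: 2.4
```

Scaled: 0.0005 m is 0.0008.

>>> move_arm(
  plan=[
    {"delta_pos": [0, 0, 0.0008], "turn": [0, 0, 0], "fingers": 1},
    {"delta_pos": [0, 0, 0.0008], "turn": [0, 0, 0], "fingers": 1},
    {"delta_pos": [0, 0, 0.0008], "turn": [0, 0, 0], "fingers": 1},
  ],
)

```text
clock: 10.52
position: [0.6561, -0.0583, 0.0442]
ee_rot: [0.953, 0.304, -0.0, 0.0]
ft_force: [-4.8, -0.3, 9.3]
grip_width: -0.002
grasp_force: 4.6
```

Scaled: -0.16 m is -0.2667, -0.14 m is -0.2333.

>>> move_arm(
  plan=[
    {"delta_pos": [0, 0, -0.0083], "turn": [0, 0, 0], "fingers": 1},
    {"delta_pos": [0, 0, -0.0667], "turn": [0, 0, 0], "fingers": 1},
    {"delta_pos": [0, -0.0833, -0.15], "turn": [0, 0, 0], "fingers": 1},
    {"delta_pos": [0, -0.1333, -0.2333], "turn": [0, 0, 0], "fingers": 1},
    {"delta_pos": [0, -0.1333, -0.2667], "turn": [0, 0, 0], "fingers": 1},
    {"delta_pos": [0, -0.1333, -0.2667], "turn": [0, 0, 0], "fingers": 1},
    {"delta_pos": [0, -0.1333, -0.2667], "turn": [0, 0, 0], "fingers": 1},
  ],
)

```text
clock: 11.4
position: [0.6094, 0.0064, 0.2022]
ee_rot: [0.953, 0.304, -0.001, -0.0]
ft_force: [-0.3, 0.3, 0.2]
grip_width: -0.002
grasp_force: 0.0
```

Run:
```python
from capm import *
from workcell import hand_in
o,c=wrist();print(o["position"],o["ft_force"])
r=[meas(c,p) for p in((.6575,-.056),(.6508,.1207),(.4965,.1134))];print(*r,sep="\n")
g=r[0]
if abs(g[2][2]-.0325)<.0012 and np.hypot(*g[2][:2])<.025: print(hand_in())
```

```text
[0.60943406 0.00641097 0.20218381] [-0.31836463  0.34726617  0.17982934]
(3348, array([ 0.658 , -0.0561,  0.0324]), array([-0.003, -0.009,  0.033]), array([ 0.6583, -0.0558,  0.0325]))
(4448, array([0.6505, 0.1213, 0.0324]), array([-0.003, -0.001,  0.032]), array([0.6507, 0.1215, 0.0325]))
(3100, array([0.4963, 0.1138, 0.0324]), array([-0.016,  0.   ,  0.032]), array([0.4966, 0.1139, 0.0325]))
the job is handed in; nothing more can be done
None
```

The loose cap was the back-right one: I spotted it by its tilt in the depth images, so it was the only one pressed; I pushed it until it dropped home flat, it held firm under a 9 N check press, and I handed the job in at 11.4 s (no verdict was returned).

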